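# Run the empty sample carrier round the guide to its stop

### The arm

A 6-joint arm with a two-finger parallel gripper is mounted at the origin on a cart in front of the work surface, level with it; the furniture and walls round the work are solid. World frame = base frame: x ahead of the robot, y to its left, z up, the work surface at z = 0. Lengths are in m, angles in rad, forces in N, time in s.
With the tool pointing down it reaches from about 0.35 to 0.975 m from the base axis. Payload 4.9 kg.
Tool frame: the origin (TCP) lies between the finger pads; the fingertips stand 14 mm ahead of it and the grasp point (between the pads) lies 5 mm behind it (manip.tcp_to_tips is the distance from the TCP to the fingertips, in m); z points along the fingers, y is the line along which they close (so a half turn about z gives the same grasp; the last joint's range is limited). The gripper opens to 85 mm and grips with 20 to 120 N. Pads are 22 mm wide; open, the fingers measure 114 mm over their backs; the gripper's body (76 mm by 85 mm) begins 54 mm behind the grasp point. The pads swing forward as they close: fully open they stand 13 mm farther back than shut.
Start: joints at [-1.353, 0.053, 1.613, -0, 1.476, -0.119], TCP at [0.207, -0.59, 0.245] pointing down, gripper open.
Joint ranges: [-3.01, 3.01], [-1.01, 2.22], [0.06, 2.58], [-1.02, 4.17], [0.09, 2.62], [-3.14, 3.14]. Speed limits (rad/s): [2.57, 2.57, 3.14, 3.14, 3.14, 3.14].

### API

Orientations are given as a unit quaternion [w, x, y, z].
In Python, from plant import manip gives the robot as it stands.
- The arm moves only by the tool servo_tool, never from a script. Its argument "moves" is a list that holds one entry, the list of rows, each a list of 7 numbers: the shift along the tool's x, y, z in mm, then the turn, a rotation vector about the tool's x, y, z in degrees, then the finger opening in mm, from 0 to 85.4. In form: [[[x, y, z, ax, ay, az, fingers], ...]]. A call has 1 to 12 rows; each row shifts and turns the commanded pose from where the row before left it, along the tool's axes as they then stand; what a row does not reach is not made up. A row lasts 1/8 s, in which the tool goes at most 62.5 mm and 10.7 degrees, less where a joint would pass 70% of its speed; a pose out of reach is approached as far as the arm can. A call with a gripper value outside its range is refused whole. The fingers move at their own pace and stop on an object; the grip force is fixed at half the most. Time passes only in rows, so rows that do not move let the fingers close. It gives the time, the measured TCP pose, the force, the opening and the grip force at its end, in the units of the state.
- manip.state(): the state, without advancing time (a new reading comes with each control period).
- manip.grab_frame(name): name is "scene" or "side" or "wrist"; returns a dict with "image" (480x640x3 uint8, blue, green, red), "mtx" (3x3 intrinsics, pixels), "eye" and "rotation" of the camera in the world. Camera axes: x right, y down, z forward; pixel columns grow to the right and rows downward; lengths in m; the calibration is good to about 2 mm. A picture is of the moment at which its call begins. There is no depth.
- manip.job_done(): hands the job in; it is judged then, once.
The state is a dict: "time": time; "joint_pos": joint angles; "joint_vel": joint speeds; "joint_efforts": joint torques, N m; "tool_pos": TCP position; "tool_rot": TCP orientation; "contact_force": force on the tool from outside, world axes, zero at the start; "ft_torque": the same for the moment, N m; "gripper_width": opening from 0.0 (shut) to 1.0 (fully open); "grasp_force": force on a finger pad.
Only numpy, scipy, OpenCV 4.12 (cv2) and the standard library are available. Lean on these libraries where they do the work, as an engineer would, in place of code of your own. Each camera call takes 0.05 s, during which the arm holds its last target. There are 200 camera calls.

### The job

Push the empty sample carrier along its guide, round the curved corner and on until it is fully home, flat against the end stop; hold it pressed there with a push of about 12 N for about a second, then let go and leave it there. Keep it down in the guide all the way, never let it press on rails or stop with more than 20 N (if it jams, ease off), and leave the sample pots and the radio alone.

Things in the scene. Friction and masses are not known exactly. Their poses are not given: they have to be found in the camera images.
- guide: L-shaped guide screwed to the worktop: two aluminium rails with a 25 mm wide channel, open above. Origin at worktop height; in its axes (z up, mm) the channel's centreline runs along x = 0 from y = 195 (open end) to y = 0 (leg 1), then a quarter circle of radius 70 about (70, 0) to (70, -70). Channel floor 5 mm, rail tops 21 mm above the worktop, rails 8 mm thick.
- end_stop: The stop that closes leg 2: a clamp strip beside it, this origin at worktop height on the centreline where the corner ends, (70, -70) mm in the guide's axes, which it shares; leg 2 runs from here along +x. The stop's block (60 mm wide, 48 mm high) with its hard dark pad is clamped anywhere: pad face 115 to 150 mm from here, not measured, so it must be felt or seen. It does not give.
- home_switch (a joint): Light steel plunger (12 mm diameter) in the middle of the stop's pad, 34 mm above the worktop, that the carrier's front face pushes in: 0 = out, standing 5 mm proud of the pad; 0.005 m = flush, the carrier is home. Its spring (about 0.3 N) is too weak to push the carrier back.
- carrier_center (a point): Centre of the carrier's slab, 33 mm above the worktop: white plastic, 86 mm long (own x, front = +x), 64 mm wide, heights 23 to 43 mm, so its flat rear and front faces lie 43 mm behind and ahead of this point. A round recess (50 mm wide, 14 mm deep) in its top. The slab overhangs the rails. Home: front face flat on the stop's pad.
- carrier: The carrier; this origin is under its centre, at the channel floor. It stands loose on two round followers of 22 mm diameter, 24 mm before and behind its centre, that run in the channel with 1.5 mm play on each side. 0.28 to 0.54 kg; friction alone holds it (about 0.6 to 2 N) and it stays where it is left. It starts in leg 1, front towards the corner.
- pot_a: Sample pot with screw lid, 50 mm wide, 66 mm tall, in the crook of the guide; origin under its centre. Leave it alone.
- pot_b: The other sample pot, same size, behind the first; origin under its centre. Leave it alone.
- radio: Hand radio lying on the worktop to the right of the guide, 58 x 187 x 33 mm; origin under its centre. Leave it alone.
There are look-alikes about, which are no part of the job. What is shaped like the carrier but green is not meant.

How it is judged:
By the outcome, as a careful person would: the job done as asked, in the order asked, and still so for the second after the job is handed in, with the robot touching nothing.
It also fails if it takes over 64 s, if anything falls off the work surface, if the arm or the gripper's body presses on something with over 40 N, if the wrist force passes 120 N, or if a joint passes its speed limit or range.

## Working session

There is one attempt and no reset: what is moved stays moved. The work goes in short steps, Python scripts to look and compute and a tool call to move; the robot and the scene stay as the last step left them, time stands still between calls to the robot, and variables do not carry over. Pictures are saved under pics/ and viewed, at most 10 in all, crops included, and the job is handed in when it is done.

Besides the shell and the picture viewer there is one more tool, called after "Request:" as name(argument=value, ...), one argument or row to a line, values as JSON. servo_tool: Moves the arm, as the interface text tells. Its arguments: {"type":"object","properties":{"moves":{"type":"array"}},"required":["moves"]}

```bash
mkdir -p pics
python3 - <<'E'
from plant import manip
import cv2,pickle
for n in ("scene","side"):
    f=manip.grab_frame(n); cv2.imwrite(f"pics/{n}0.png",f["image"]); pickle.dump(f,open(f"{n}0.pkl","wb"))
    print(n,f["eye"],f["rotation"],f["mtx"])
s=manip.state(); print(s)
E
```

```text
scene [-0.03592672  0.99067806  1.07943691] [ 0.11556322 -0.26211439  0.87413926 -0.39220116] [[573.94128      0.         321.61339753]
 [  0.         573.94128    252.02746413]
 [  0.           0.           1.        ]]
side [ 0.61346146 -0.79007379  0.78634628] [-0.40115841  0.91563896  0.02515688 -0.00666054] [[457.72512046   0.         314.973892  ]
 [  0.         457.72512046 245.74797157]
 [  0.           0.           1.        ]]
{'time': 0.1, 'joint_pos': array([-1.35296745e+00,  5.33026097e-02,  1.61415549e+00,  9.33425861e-06,
        1.47596187e+00, -1.19000678e-01]), 'joint_vel': array([ 0.00061632, -0.00196173, -0.00475818, -0.00236465, -0.00088971,
       -0.00051965]), 'joint_efforts': array([ 1.18174128e-03, -3.94901526e+01, -3.71363068e+01,  2.89287834e-05,
        3.89887151e-03,  1.21625717e-05]), 'tool_pos': array([ 0.20644799, -0.58936078,  0.24417934]), 'tool_rot': array([-9.12770942e-04,  9.85851383e-01,  1.67619256e-01, -4.04890706e-05]), 'contact_force': array([-0.59182691,  0.1576005 , -0.08386965]), 'ft_torque': array([-0.00916234,  0.03492388, -0.03442938]), 'grasp_force': 0.0, 'gripper_width': 1.0022213444855175}
```

View pics/scene0.png

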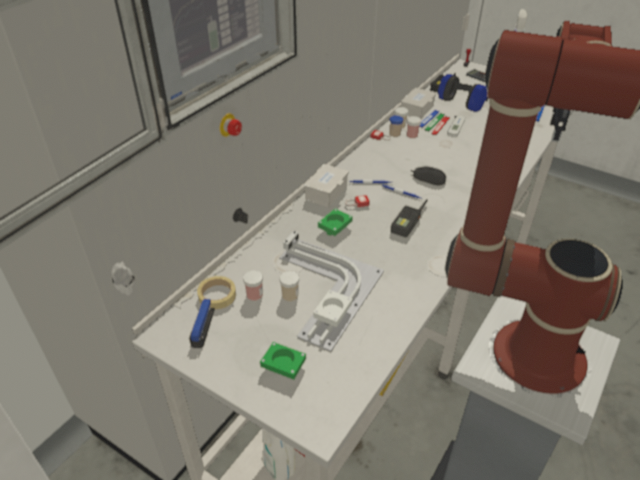

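View pics/side0.png

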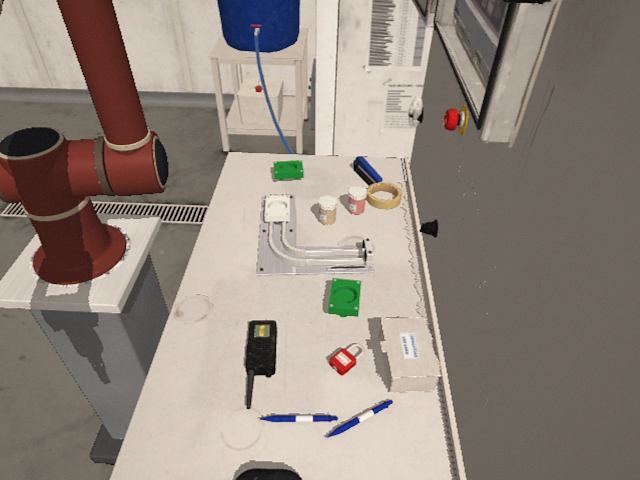

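Run:
```python
import cv2,pickle
f=pickle.load(open("side0.pkl","rb"))["image"]
cv2.imwrite("pics/s_crop.png",cv2.resize(f[185:285,245:385],None,fx=5.7,fy=5.7,interpolation=cv2.INTER_CUBIC))
f=pickle.load(open("scene0.pkl","rb"))["image"]
cv2.imwrite("pics/c_crop.png",cv2.resize(f[225:355,275:395],None,fx=4.6,fy=4.6,interpolation=cv2.INTER_CUBIC))
```

```text
(no output)
```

View pics/s_crop.png

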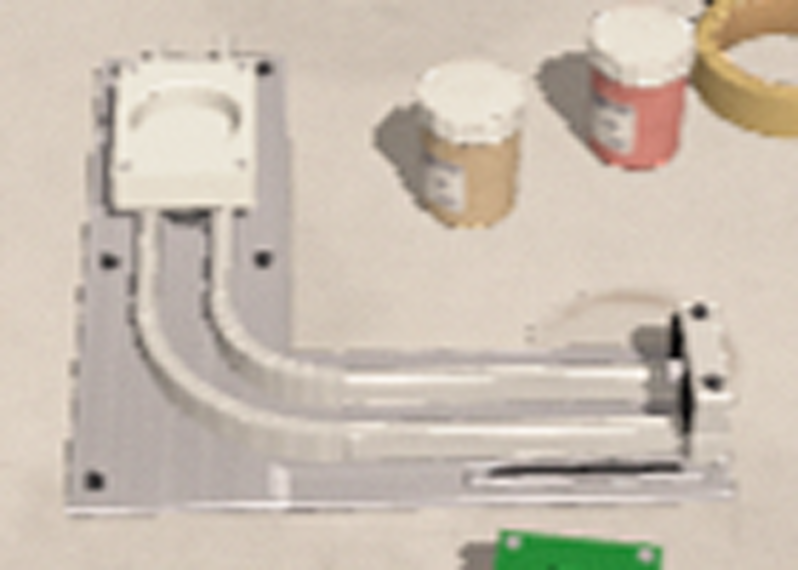

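View pics/c_crop.png

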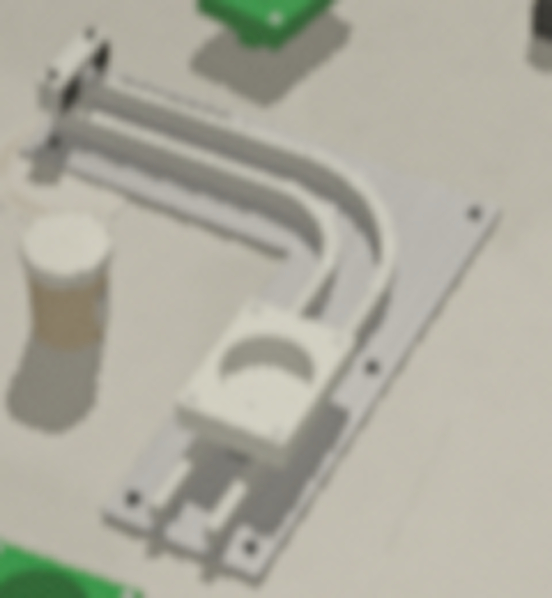

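```bash
cat > h.py <<'E'
import numpy as np,pickle
from scipy.spatial.transform import Rotation as R
def ray(f,uv,z):
    q=f["rotation"]; M=R.from_quat([q[1],q[2],q[3],q[0]]).as_matrix()
    d=M@np.linalg.solve(f["mtx"],[uv[0],uv[1],1]); e=np.array(f["eye"])
    return e+d*(z-e[2])/d[2]
E
python3 - <<'E'
from h import *
S=pickle.load(open("side0.pkl","rb"));C=pickle.load(open("scene0.pkl","rb"))
s=lambda x,y,z:print("side",(x,y),z,np.round(1e3*ray(S,((x+.5)/5.7-.5+245,(y+.5)/5.7-.5+185),z/1e3),1)[:2])
c=lambda x,y,z:print("scene",(x,y),z,np.round(1e3*ray(C,((x+.5)/4.6-.5+275,(y+.5)/4.6-.5+225),z/1e3),1)[:2])
print("carrier RL RR FL FR")
for p in [(120,62),(252,62),(110,178),(255,178)]: s(*p,43)
for p in [(280,447),(178,405),(355,335),(258,305)]: c(*p,43)
print("leg1 rails L,R")
for p in [(147,225),(147,290),(222,225),(219,270)]: s(*p,21)
for p in [(155,500),(188,467),(212,528),(240,487)]: c(*p,21)
print("leg2 inner, outer")
for p in [(400,373),(600,371),(400,427),(640,424)]: s(*p,21)
for p in [(110,130),(260,180),(150,88),(300,143)]: c(*p,21)
print("pad, pots")
for p in [(680,312),(685,430)]: s(*p,48)
for p in [(72,108),(106,42)]: c(*p,48)
s(470,85,66);s(640,30,66);c(66,240,66)
E
```

```text
carrier RL RR FL FR
side (120, 62) 43 [433.9 207.9]
side (252, 62) 43 [496.6 211.9]
side (110, 178) 43 [440.8 120.5]
side (255, 178) 43 [506.2 124.5]
scene (280, 447) 43 [433.8 208.3]
scene (178, 405) 43 [494.3 213.2]
scene (355, 335) 43 [442.8 118. ]
scene (258, 305) 43 [498.8 127.9]
leg1 rails L,R
side (147, 225) 21 [457.1 114.7]
side (147, 290) 21 [462.6  70.2]
side (222, 225) 21 [491.1 116.8]
side (219, 270) 21 [493.   85.6]
scene (155, 500) 21 [478.6 258.3]
scene (188, 467) 21 [476.8 230.1]
scene (212, 528) 21 [443.6 257.6]
scene (240, 487) 21 [446.5 226.5]
leg2 inner, outer
side (400, 373) 21 [577.2  23.3]
side (600, 371) 21 [662.8  29.7]
side (400, 427) 21 [578.9  -9.6]
side (640, 424) 21 [679.4  -1.8]
scene (110, 130) 21 [663.6  34.9]
scene (260, 180) 21 [564.6  22.3]
scene (150, 88) 21 [665.3 -10.2]
scene (300, 143) 21 [562.2 -18.3]
pad, pots
side (680, 312) 48 [695.1  39.5]
side (685, 430) 48 [695.2 -32. ]
scene (72, 108) 48 [675.7  55.7]
scene (106, 42) 48 [693.9  -5.2]
side (470, 85) 66 [601.3 169.5]
side (640, 30) 66 [679.7 217.3]
scene (66, 240) 66 [601.9 163.2]
```

```bash
cat >> h.py <<'E'
from scipy.optimize import brentq
from plant import manip
TH=np.deg2rad(4.5); G=np.array([476.7,68.3])
def cl(s):  # centreline, guide mm; s=0 at corner start, leg 1 s<0
    L=35*np.pi
    if s<0: return np.array([0,-s])
    if s<L: a=s/70; return np.array([70-70*np.cos(a),-70*np.sin(a)])
    return np.array([70+s-L,-70])
def push(s,gap=0,z=42):
    """TCP target x,y,z,yaw (mm,deg world) with the rear follower at s"""
    a=cl(s); b=cl(brentq(lambda t:np.linalg.norm(cl(t)-a)-48,s+40,s+70)); h=(b-a)/48
    p=(a+b)/2-(54+gap)*h; c,n=np.cos(TH),np.sin(TH); w=G+np.array([[c,-n],[n,c]])@p
    return [*w,z,np.rad2deg(np.arctan2(h[1],h[0]))+4.5+180]
def rot(yaw): return R.from_euler('z',yaw,degrees=True)*R.from_euler('x',180,degrees=True)
def cur():
    s=manip.state();q=s["tool_rot"];r=R.from_quat([*q[1:],q[0]])
    return s["tool_pos"]*1e3,r
def rows(targets,start=None):
    """targets: [(x,y,z,yaw,n rows)]; prints rows in the tool's axes"""
    p,r=start or cur(); out=[]
    for x,y,z,yaw,n in targets:
        p1=np.array([x,y,z]); rv=(r.inv()*rot(yaw)).as_rotvec(degrees=True)/n; d=(p1-p)/n
        for _ in range(n):
            out.append([*np.round(r.inv().apply(d),1),*np.round(rv,1),0]); r=r*R.from_rotvec(rv,degrees=True)
        p=p1
    for i in range(0,len(out),12): print(str([[float(v) for v in o] for o in out[i:i+12]]).replace('.0,',',').replace(' ',''))
def show():
    s=manip.state();p,r=cur();x=r.as_matrix()
    print(round(s["time"],2),np.round(p,1),"yaw",np.round(np.rad2deg(np.arctan2(x[1,0],x[0,0])),1),"tilt",np.round(x[:2,2],3),"F",np.round(s["contact_force"],1))
E
python3 - <<'E'
from h import *
show()
t=push(-122,gap=15); print(t)
rows([(480,-250,245,50,10),(t[0],t[1],200,t[3],14),(*t,8)])
E
```

```text
0.1 [ 206.4 -589.4  244.2] yaw 19.3 tilt [-0.     0.002] F [-0.6  0.2 -0.1]
[np.float64(463.5973310134499), np.float64(234.78519473343238), 42, np.float64(94.5)]
[[37,-23,-0,-0,-0,-3.1,0.0],[38.2,-21,-0,-0,-0,-3.1,0.0],[39.3,-18.9,-0,-0,-0,-3.1,0.0],[40.2,-16.8,-0.1,-0,-0,-3.1,0.0],[41.1,-14.6,-0.1,-0,-0,-3.1,0.0],[41.8,-12.4,-0.1,-0,-0,-3.1,0.0],[42.4,-10.1,-0.1,-0,-0,-3.1,0.0],[42.9,-7.8,-0.1,-0,-0,-3.1,0.0],[43.2,-5.5,-0.1,-0,-0,-3.1,0.0],[43.5,-3.2,-0.1,-0,-0,-3.1,0.0],[25.8,-23.2,3.2,0,0,-3.2,0.0],[27,-21.7,3.2,0,0,-3.2,0.0]]
[[28.2,-20.2,3.2,0,0,-3.2,0.0],[29.3,-18.6,3.2,0,0,-3.2,0.0],[30.2,-16.9,3.2,0,0,-3.2,0.0],[31.1,-15.2,3.2,0,0,-3.2,0.0],[31.9,-13.5,3.2,0,0,-3.2,0.0],[32.6,-11.7,3.2,0,0,-3.2,0.0],[33.2,-9.8,3.2,0,0,-3.2,0.0],[33.7,-8,3.2,0,0,-3.2,0.0],[34.1,-6.1,3.2,0,0,-3.2,0.0],[34.4,-4.2,3.2,0,0,-3.2,0.0],[34.6,-2.3,3.2,0,0,-3.2,0.0],[34.6,-0.4,3.2,0,0,-3.2,0.0]]
[[0,-0,19.8,-0,0,-0,0.0],[0,-0,19.8,-0,0,-0,0.0],[0,-0,19.8,-0,0,-0,0.0],[0,-0,19.8,-0,0,-0,0.0],[0,-0,19.8,-0,0,-0,0.0],[0,-0,19.8,-0,0,-0,0.0],[0,-0,19.8,-0,0,-0,0.0],[0,-0,19.8,-0,0,-0,0.0]]
```

Request:
servo_tool(
  moves=[
    [[37,-23,0,0,0,-3.1,0],[38,-21,0,0,0,-3.1,0],[39,-19,0,0,0,-3.1,0],[40,-17,0,0,0,-3.1,0],[41,-15,0,0,0,-3.1,0],[42,-12,0,0,0,-3.1,0],[42,-10,0,0,0,-3.1,0],[43,-8,0,0,0,-3.1,0],[43,-5,0,0,0,-3.1,0],[43,-3,0,0,0,-3.1,0],[26,-23,3,0,0,-3.2,0],[27,-22,3,0,0,-3.2,0]],
  ],
)

```text
time: 1.6
tool_pos: [0.4755, -0.18, 0.2386]
tool_rot: [-0.001, 0.88, 0.476, -0.0]
contact_force: [-0.3, 0.3, 0.4]
gripper_width: 0.002
grasp_force: 0.0
```

Request:
servo_tool(
  moves=[
    [[28,-20,3,0,0,-3.2,0],[29,-19,3,0,0,-3.2,0],[30,-17,3,0,0,-3.2,0],[31,-15,3,0,0,-3.2,0],[32,-13,3,0,0,-3.2,0],[33,-12,3,0,0,-3.2,0],[33,-10,3,0,0,-3.2,0],[34,-8,3,0,0,-3.2,0],[34,-6,3,0,0,-3.2,0],[34,-4,3,0,0,-3.2,0],[35,-2,3,0,0,-3.2,0],[20,0,3,0,0,-3.2,0]],
  ],
)

```text
time: 3.1
tool_pos: [0.4586, 0.2205, 0.2027]
tool_rot: [-0.0, 0.674, 0.739, -0.0]
contact_force: [-0.6, -1.6, -0.1]
gripper_width: 0.001
grasp_force: 0.0
```

Run:
```python
from h import *
show()
t=push(-122,gap=15)
rows([(t[0],t[1],90,t[3],6)])
f=manip.grab_frame("side"); import cv2
cv2.imwrite("pics/s1.png",cv2.resize(f["image"][140:290,220:420],None,fx=3.5,fy=3.5,interpolation=cv2.INTER_CUBIC))
```

```text
3.1 [458.6 220.5 202.7] yaw 95.3 tilt [-0.001 -0.   ] F [-0.6 -1.6 -0.1]
[[2.3,1.1,18.8,-0,0,0.1,0.0],[2.3,1.1,18.8,-0,0,0.1,0.0],[2.3,1.1,18.8,-0,0,0.1,0.0],[2.3,1,18.8,-0,0,0.1,0.0],[2.3,1,18.8,-0,0,0.1,0.0],[2.3,1,18.8,-0,0,0.1,0.0]]
```

View pics/s1.png

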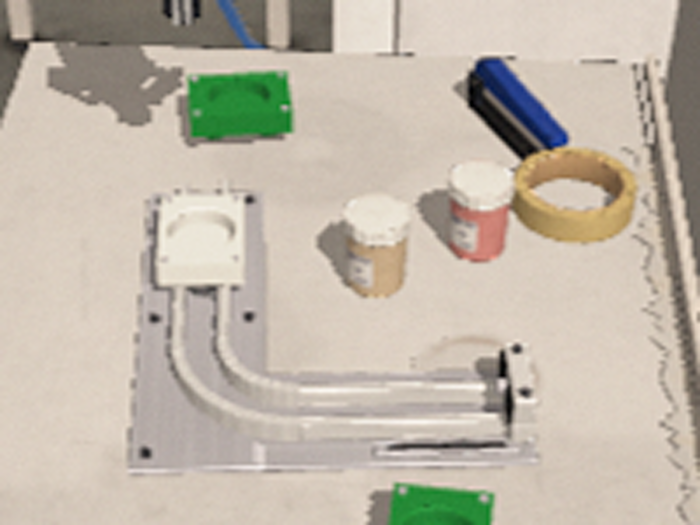

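The crop shows the white carrier at about (200, 240), still at the open end of leg 1. The green look-alikes, at (240, 105) and (440, 505), are not meant. The fingers hang above and behind the carrier at (182, 10), and the stop is at (510, 390).

Request:
servo_tool(
  moves=[
    [[3,1,19,0,0,0.1,0],[3,1,19,0,0,0.1,0],[3,1,19,0,0,0.1,0],[3,1,19,0,0,0.1,0],[2,1,19,0,0,0.1,0],[1,1,19,0,0,0.1,0],[0,0,15,0,0,0,0],[0,0,15,0,0,0,0],[0,0,12,0,0,0,0],[0,0,0,0,0,0,0]],
  ],
)

```text
time: 4.4
tool_pos: [0.4632, 0.2343, 0.0462]
tool_rot: [-0.0, 0.679, 0.734, -0.001]
contact_force: [-0.6, -0.2, 0.4]
gripper_width: -0.0
grasp_force: 0.0
```

Run:
```python
from h import *
show(); print(push(-122))
```

```text
4.4 [463.2 234.3  46.2] yaw 94.5 tilt [-0.002 -0.001] F [-0.6 -0.2  0.4]
[np.float64(464.77421744936754), np.float64(219.83143472743546), 42, np.float64(94.5)]
```

Request:
servo_tool(
  moves=[
    [[-1,0,4,0,0,0,0],[-3,0,0,0,0,0,0],[-3,0,0,0,0,0,0],[-2,0,0,0,0,0,0],[-2,0,0,0,0,0,0],[-2,0,0,0,0,0,0],[-2,0,0,0,0,0,0],[-2,0,0,0,0,0,0]],
  ],
)

```text
time: 5.4
tool_pos: [0.4653, 0.2179, 0.0434]
tool_rot: [-0.0, 0.679, 0.734, 0.0]
contact_force: [-0.3, 2.8, 0.0]
gripper_width: 0.001
grasp_force: 1.1
```

Request:
servo_tool(
  moves=[
    [[-2,0,0,0,0,0,0],[-2,0,0,0,0,0,0],[-2,0,0,0,0,0,0],[-2,0,0,0,0,0,0]],
  ],
)

```text
time: 5.9
tool_pos: [0.4659, 0.2096, 0.0433]
tool_rot: [-0.0, 0.679, 0.734, 0.0]
contact_force: [-0.7, 2.3, 0.3]
gripper_width: -0.0
grasp_force: 1.2
```

Run:
```python
from h import *
show()
f=manip.grab_frame("side"); import cv2
cv2.imwrite("pics/s2.png",cv2.resize(f["image"][160:290,230:390],None,fx=4.5,fy=4.5,interpolation=cv2.INTER_CUBIC))
```

```text
5.9 [465.9 209.6  43.3] yaw 94.5 tilt [0. 0.] F [-0.7  2.3  0.3]
```

View pics/s2.png

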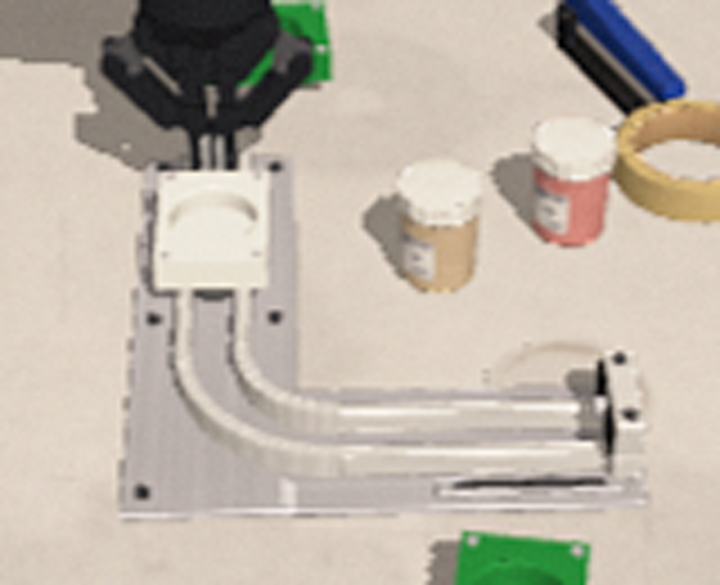

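The side view shows the closed fingers at crop (215, 155), centred on the rear face of the carrier at (210, 230). It sits flat and is moving at about 2.5 N. The way round the corner is clear.

Run:
```python
from h import *
S=[*range(-107,-55,5)]
rows([(*push(s),1) for s in S])
st=push(S[-1]);print(st)
S=[*range(-54,115,4)]
rows([(*push(s),1) for s in S],(np.array(st[:3]),rot(st[3])))
```

```text
[[-4.5,-0.3,1.3,-0,0,-0,0.0],[-5,-0,-0,-0,-0,-0,0.0],[-5,0,0,0,-0,-0,0.0],[-5,-0,-0,0,0,0,0.0],[-5,0,0,0,0,0,0.0],[-5,-0,-0,0,0,0,0.0],[-5,-0,-0,0,0,0,0.0],[-5,0,0,0,0,0,0.0],[-5,-0,-0,0,0,0,0.0],[-5,0,0,0,0,0,0.0],[-5,-0,-0,0,0,0,0.0]]
[np.float64(469.87405867167746), np.float64(155.03180803478213), 42, np.float64(94.5)]
[[-3,0,0,0,0,0,0.0],[-4,0,0,0,0,0,0.0],[-4,-0,-0,0,0,-0,0.0],[-4,-0.1,-0,0,0,-0.3,0.0],[-4,-0.3,-0,0,0,-0.5,0.0],[-4,-0.5,-0,-0,0,-0.8,0.0],[-4,-0.7,-0,0,0,-1.1,0.0],[-4,-0.9,-0,-0,0,-1.4,0.0],[-4,-1.2,-0,0,0,-1.7,0.0],[-4,-1.4,-0,0,0,-2,0.0],[-4,-1.7,-0,-0,0,-2.2,0.0],[-4,-2,-0,0,0,-2.5,0.0]]
[[-3.9,-2.3,-0,0,0,-2.8,0.0],[-3.9,-2.7,-0,0,0,-3,0.0],[-3.9,-2.9,-0,0,0,-3.2,0.0],[-3.8,-3,-0,-0,0,-3.3,0.0],[-3.8,-3,-0,0,0,-3.3,0.0],[-3.8,-3,-0,0,0,-3.3,0.0],[-3.8,-3,-0,0,0,-3.3,0.0],[-3.8,-3,-0,-0,0,-3.3,0.0],[-3.8,-3,-0,0,0,-3.3,0.0],[-3.8,-3,-0,-0,0,-3.3,0.0],[-3.8,-3,-0,0,0,-3.3,0.0],[-3.8,-3,-0,-0,0,-3.3,0.0]]
[[-3.8,-3,-0,0,0,-3.3,0.0],[-3.8,-3,-0,0,0,-3.3,0.0],[-3.8,-3,-0,0,0,-3.3,0.0],[-3.8,-3,-0,-0,0,-3.3,0.0],[-3.8,-3,-0,0,0,-3.3,0.0],[-3.8,-3,-0,-0,0,-3.3,0.0],[-3.8,-2.9,-0,0,0,-3.1,0.0],[-3.8,-2.7,-0,0,0,-2.8,0.0],[-3.8,-2.5,-0,-0,0,-2.5,0.0],[-3.8,-2.3,-0,-0,0,-2.3,0.0],[-3.9,-2.1,-0,-0,0,-2,0.0],[-3.9,-1.9,-0,-0,0,-1.7,0.0]]
[[-3.9,-1.7,-0,-0,0,-1.5,0.0],[-3.9,-1.4,-0,0,0,-1.2,0.0],[-4,-1.1,-0,-0,0,-0.9,0.0],[-4,-0.8,-0,0,0,-0.7,0.0],[-4,-0.5,-0,-0,0,-0.4,0.0],[-4,-0.2,-0,0,0,-0.1,0.0],[-4,-0,-0,0,-0,0,0.0]]
```

Request:
servo_tool(
  moves=[
    [[-5,0,1,0,0,0,0],[-5,0,0,0,0,0,0],[-5,0,0,0,0,0,0],[-5,0,0,0,0,0,0],[-5,0,0,0,0,0,0],[-5,0,0,0,0,0,0],[-5,0,0,0,0,0,0],[-5,0,0,0,0,0,0],[-5,0,0,0,0,0,0],[-5,0,0,0,0,0,0],[-5,0,0,0,0,0,0]],
  ],
)

```text
time: 7.32
tool_pos: [0.4702, 0.1545, 0.0423]
tool_rot: [-0.0, 0.679, 0.734, -0.0]
contact_force: [-0.0, 3.3, 2.3]
gripper_width: -0.003
grasp_force: 1.7
```

Request:
servo_tool(
  moves=[
    [[-3,0,0,0,0,0,0],[-4,0,0,0,0,0,0],[-4,0,0,0,0,0,0],[-4,-0.1,0,0,0,-0.3,0],[-4,-0.3,0,0,0,-0.5,0],[-4,-0.5,0,0,0,-0.8,0]],
  ],
)

```text
time: 8.07
tool_pos: [0.4711, 0.1316, 0.0423]
tool_rot: [-0.0, 0.668, 0.744, -0.0]
contact_force: [-0.8, 4.5, 2.3]
gripper_width: -0.004
grasp_force: 1.7
```

Run:
```python
from h import *
show(); print(push(-34))
```

```text
8.07 [471.1 131.6  42.3] yaw 96.1 tilt [-0.  0.] F [-0.8  4.5  2.3]
[np.float64(470.80106174142804), np.float64(132.0206568683088), 42, np.float64(96.18337957916768)]
```

Request:
servo_tool(
  moves=[
    [[-4,-0.7,0,0,0,-1.1,0],[-4,-0.9,0,0,0,-1.4,0],[-4,-1.2,0,0,0,-1.7,0],[-4,-1.4,0,0,0,-2,0],[-4,-1.7,0,0,0,-2.2,0],[-4,-2,0,0,0,-2.5,0]],
  ],
)

```text
time: 8.82
tool_pos: [0.4676, 0.1065, 0.0422]
tool_rot: [0.0, 0.594, 0.805, 0.0]
contact_force: [0.4, 3.6, -0.5]
gripper_width: -0.003
grasp_force: 1.6
```

Request:
servo_tool(
  moves=[
    [[-3.9,-2.3,0,0,0,-2.8,0],[-3.9,-2.7,0,0,0,-3,0],[-3.9,-2.9,0,0,0,-3.2,0],[-3.8,-3,0,0,0,-3.3,0],[-3.8,-3,0,0,0,-3.3,0]],
  ],
)

```text
time: 9.45
tool_pos: [0.4619, 0.0832, 0.042]
tool_rot: [-0.0, 0.479, 0.878, -0.0]
contact_force: [0.4, 2.5, -0.2]
gripper_width: 0.003
grasp_force: 1.3
```

Run:
```python
from h import *
show(); print(push(10))
f=manip.grab_frame("side"); import cv2
cv2.imwrite("pics/s3.png",cv2.resize(f["image"][160:290,230:390],None,fx=4.5,fy=4.5,interpolation=cv2.INTER_CUBIC))
```

```text
9.45 [461.9  83.2  42. ] yaw 122.8 tilt [-0.001 -0.   ] F [ 0.4  2.5 -0.2]
[np.float64(461.96966229585416), np.float64(83.65573939991165), 42, np.float64(122.73615392551781)]
```

View pics/s3.png

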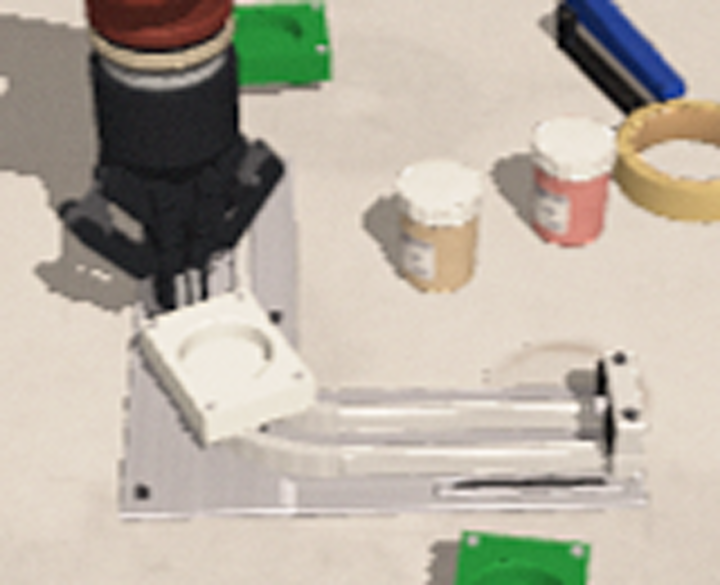

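The carrier at crop (230, 365) is in the corner, flat in the guide and turning with the tool, whose fingers are at (190, 290). I continue.

Request:
servo_tool(
  moves=[
    [[-3.8,-3,0,0,0,-3.3,0],[-3.8,-3,0,0,0,-3.3,0],[-3.8,-3,0,0,0,-3.3,0],[-3.8,-3,0,0,0,-3.3,0],[-3.8,-3,0,0,0,-3.3,0],[-3.8,-3,0,0,0,-3.3,0]],
  ],
)

```text
time: 10.25
tool_pos: [0.4627, 0.0545, 0.0418]
tool_rot: [-0.001, 0.321, 0.947, -0.0]
contact_force: [-2.1, 2.7, 1.9]
gripper_width: -0.001
grasp_force: 1.5
```

Request:
servo_tool(
  moves=[
    [[-3.8,-3,0,0,0,-3.3,0],[-3.8,-3,0,0,0,-3.3,0],[-3.8,-3,0,0,0,-3.3,0],[-3.8,-3,0,0,0,-3.3,0],[-3.8,-3,0,0,0,-3.3,0],[-3.8,-3,0,0,0,-3.3,0]],
  ],
)

```text
time: 11.0
tool_pos: [0.4732, 0.0274, 0.0416]
tool_rot: [-0.002, 0.154, 0.988, -0.001]
contact_force: [-2.9, 1.1, 1.2]
gripper_width: -0.001
grasp_force: 1.6
```

Run:
```python
from h import *
show(); print(push(58),push(62)); 
rows([(*push(s),1) for s in range(62,115,4)])
```

```text
11.0 [473.2  27.4  41.6] yaw 162.3 tilt [-0.004 -0.001] F [-2.9  1.1  1.2]
[np.float64(474.82685511688095), np.float64(27.909427436692788), 42, np.float64(162.02468844877413)] [np.float64(477.5655508715667), np.float64(23.896767896630685), 42, np.float64(165.2890015825114)]
[[-5.3,-2.1,-0.4,-0.1,-0.2,-3,0.0],[-3.8,-2.9,-0,0,0,-3.1,0.0],[-3.8,-2.7,-0,0,0,-2.8,0.0],[-3.8,-2.5,-0,-0,0,-2.5,0.0],[-3.8,-2.3,-0,-0,0,-2.3,0.0],[-3.9,-2.1,-0,-0,0,-2,0.0],[-3.9,-1.9,-0,-0,0,-1.7,0.0],[-3.9,-1.7,-0,-0,0,-1.5,0.0],[-3.9,-1.4,-0,0,0,-1.2,0.0],[-4,-1.1,-0,-0,0,-0.9,0.0],[-4,-0.8,-0,0,0,-0.7,0.0],[-4,-0.5,-0,-0,0,-0.4,0.0]]
[[-4,-0.2,-0,0,0,-0.1,0.0],[-4,-0,-0,0,-0,0,0.0]]
```

Request:
servo_tool(
  moves=[
    [[-4.5,-2.5,0,0,0,-3,0],[-3.8,-2.9,0,0,0,-3.1,0],[-3.8,-2.7,0,0,0,-2.8,0],[-3.8,-2.5,0,0,0,-2.5,0],[-3.8,-2.3,0,0,0,-2.3,0],[-3.9,-2.1,0,0,0,-2,0]],
  ],
)

```text
time: 11.75
tool_pos: [0.4933, 0.0082, 0.0415]
tool_rot: [-0.002, 0.018, 1.0, -0.001]
contact_force: [-3.8, 0.1, 1.9]
gripper_width: 0.001
grasp_force: 1.6
```

Request:
servo_tool(
  moves=[
    [[-3.9,-1.9,0,0,0,-1.7,0],[-3.9,-1.7,0,0,0,-1.5,0],[-3.9,-1.4,0,0,0,-1.2,0],[-4,-1.1,0,0,0,-0.9,0],[-4,-0.8,0,0,0,-0.7,0],[-4,-0.5,0,0,0,-0.4,0],[-4,-0.2,0,0,0,-0.1,0]],
  ],
)

```text
time: 12.62
tool_pos: [0.5229, 0.002, 0.0424]
tool_rot: [0.0, -0.038, 0.999, -0.0]
contact_force: [-2.8, -1.4, 0.6]
gripper_width: -0.004
grasp_force: 1.6
```

Run:
```python
from h import *
show(); print(push(110)); 
rows([(*push(125),1)]) 
f=manip.grab_frame("side"); import cv2
cv2.imwrite("pics/s4.png",cv2.resize(f["image"][190:290,250:390],None,fx=5.7,fy=5.7,interpolation=cv2.INTER_CUBIC))
```

```text
12.62 [522.9   2.   42.4] yaw -175.6 tilt [ 0. -0.] F [-2.8 -1.4  0.6]
[np.float64(522.1129507446872), np.float64(1.6576228417514187), 42, np.float64(184.5)]
[[-14.2,-0.3,0.4,-0,0,-0.1,0.0]]
```

View pics/s4.png

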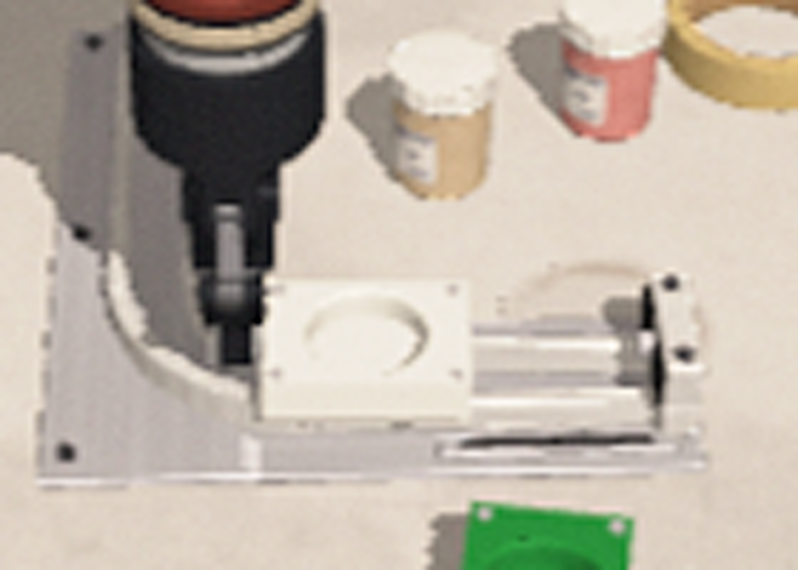

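The carrier is in leg 2, its front edge at crop (472, 350) and the pad face at about (650, 370). That leaves a gap of roughly 70 mm. I move quickly for 50 mm, then feel.

Request:
servo_tool(
  moves=[
    [[-4,0,0,0,0,0,0],[-5,0,0,0,0,0,0],[-5,0,0,0,0,0,0],[-5,0,0,0,0,0,0],[-5,0,0,0,0,0,0],[-5,0,0,0,0,0,0],[-5,0,0,0,0,0,0],[-5,0,0,0,0,0,0],[-5,0,0,0,0,0,0],[-3,0,0,0,0,0,0],[-2,0,0,0,0,0,0],[-1,0,0,0,0,0,0]],
  ],
)

```text
time: 14.18
tool_pos: [0.5724, 0.0059, 0.0423]
tool_rot: [-0.0, -0.038, 0.999, 0.0]
contact_force: [-1.7, -1.1, 2.7]
gripper_width: -0.001
grasp_force: 1.6
```

Request:
servo_tool(
  moves=[
    [[-1,0,0,0,0,0,0],[-1,0,0,0,0,0,0],[-1,0,0,0,0,0,0],[-1,0,0,0,0,0,0]],
  ],
)

```text
time: 14.68
tool_pos: [0.5764, 0.0063, 0.0422]
tool_rot: [-0.0, -0.038, 0.999, 0.0]
contact_force: [-3.3, 0.2, 1.1]
gripper_width: -0.0
grasp_force: 1.4
```

Run:
```python
from h import *
show(); p,r=cur(); rows([(p[0],p[1],p[2],184.5,1)]); print(push(110+52))
f=manip.grab_frame("side"); import cv2
cv2.imwrite("pics/s5.png",cv2.resize(f["image"][210:280,290:390],None,fx=8,fy=8,interpolation=cv2.INTER_CUBIC))
```

```text
14.68 [576.4   6.3  42.2] yaw -175.6 tilt [-0.  0.] F [-3.3  0.2  1.1]
[[0,0,0,0,-0,-0.1,0.0]]
[np.float64(573.9526520988098), np.float64(5.737495819599353), 42, np.float64(184.5)]
```

View pics/s5.png

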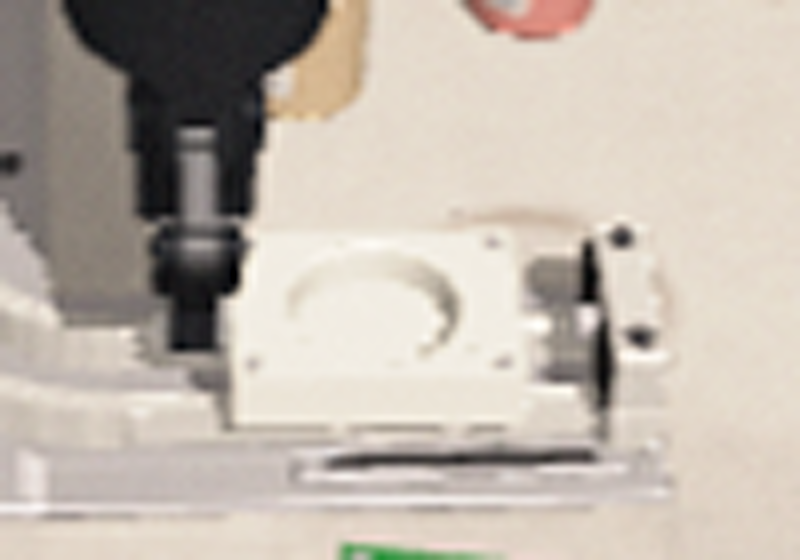

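Carrier front edge at crop x≈525 and pad at ≈595, so about 20 mm remain. I slow down.

Request:
servo_tool(
  moves=[
    [[-2,0,0,0,0,0,0],[-2,0,0,0,0,0,0],[-2,0,0,0,0,0,0],[-2,0,0,0,0,0,0],[-1,0,0,0,0,0,0],[-1,0,0,0,0,0,0],[-0.5,0,0,0,0,0,0],[-0.5,0,0,0,0,0,0],[-0.5,0,0,0,0,0,0],[-0.5,0,0,0,0,0,0]],
  ],
)

```text
time: 15.98
tool_pos: [0.5884, 0.0072, 0.0422]
tool_rot: [-0.0, -0.038, 0.999, 0.0]
contact_force: [-3.2, -0.4, -0.1]
gripper_width: 0.0
grasp_force: 1.0
```

Request:
servo_tool(
  moves=[
    [[-0.5,0,0,0,0,0,0],[-0.5,0,0,0,0,0,0],[-0.5,0,0,0,0,0,0],[-0.5,0,0,0,0,0,0]],
  ],
)

```text
time: 16.48
tool_pos: [0.5904, 0.0073, 0.0422]
tool_rot: [-0.0, -0.038, 0.999, 0.0]
contact_force: [-2.6, 0.6, -0.7]
gripper_width: 0.001
grasp_force: 0.9
```

Request:
servo_tool(
  moves=[
    [[-0.5,0,0,0,0,0,0],[-0.5,0,0,0,0,0,0],[-0.5,0,0,0,0,0,0],[-0.5,0,0,0,0,0,0]],
  ],
)

```text
time: 16.98
tool_pos: [0.5924, 0.0075, 0.0423]
tool_rot: [0.0, -0.038, 0.999, 0.0]
contact_force: [-2.2, -0.5, -1.0]
gripper_width: 0.002
grasp_force: 0.9
```

Request:
servo_tool(
  moves=[
    [[-0.4,0,0,0,0,0,0],[-0.4,0,0,0,0,0,0],[-0.4,0,0,0,0,0,0],[-0.4,0,0,0,0,0,0]],
  ],
)

```text
time: 17.48
tool_pos: [0.5939, 0.0076, 0.0423]
tool_rot: [-0.0, -0.038, 0.999, -0.0]
contact_force: [-2.9, 1.1, -1.2]
gripper_width: -0.002
grasp_force: 1.0
```

Request:
servo_tool(
  moves=[
    [[-0.4,0,0,0,0,0,0],[-0.4,0,0,0,0,0,0],[-0.4,0,0,0,0,0,0]],
  ],
)

```text
time: 17.85
tool_pos: [0.5952, 0.0077, 0.0423]
tool_rot: [-0.0, -0.038, 0.999, -0.0]
contact_force: [-2.4, 0.2, -0.6]
gripper_width: 0.003
grasp_force: 1.1
```

Run:
```python
from h import *
show()
f=manip.grab_frame("side"); import cv2
cv2.imwrite("pics/s6.png",cv2.resize(f["image"][215:275,310:390],None,fx=10,fy=10,interpolation=cv2.INTER_CUBIC))
```

```text
17.85 [595.2   7.7  42.3] yaw -175.6 tilt [-0. -0.] F [-2.4  0.2 -0.6]
```

View pics/s6.png

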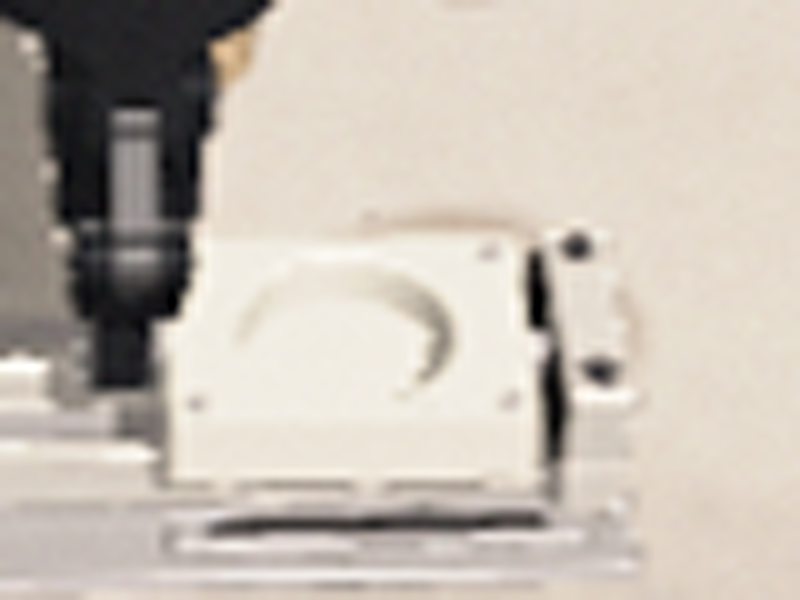

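The front edge is at crop x≈525 to 545, and the dark pad is just beyond with a bright plunger glint at (540, 345). A few millimetres are left, so I feel forward in small steps.

Request:
servo_tool(
  moves=[
    [[-0.4,0,0,0,0,0,0],[-0.4,0,0,0,0,0,0],[-0.4,0,0,0,0,0,0]],
  ],
)

```text
time: 18.27
tool_pos: [0.5963, 0.0078, 0.0423]
tool_rot: [-0.0, -0.038, 0.999, 0.0]
contact_force: [-2.2, 0.0, -1.2]
gripper_width: 0.001
grasp_force: 1.1
```

Request:
servo_tool(
  moves=[
    [[-0.4,0,0,0,0,0,0],[-0.4,0,0,0,0,0,0],[-0.4,0,0,0,0,0,0]],
  ],
)

```text
time: 18.65
tool_pos: [0.5975, 0.0079, 0.0423]
tool_rot: [-0.0, -0.038, 0.999, -0.0]
contact_force: [-2.1, -0.2, -0.8]
gripper_width: -0.002
grasp_force: 1.1
```

Request:
servo_tool(
  moves=[
    [[-0.4,0,0,0,0,0,0],[-0.4,0,0,0,0,0,0]],
  ],
)

```text
time: 18.9
tool_pos: [0.5983, 0.0079, 0.0423]
tool_rot: [-0.0, -0.038, 0.999, 0.0]
contact_force: [-2.3, 0.3, -0.2]
gripper_width: -0.002
grasp_force: 1.2
```

Request:
servo_tool(
  moves=[
    [[-0.4,0,0,0,0,0,0],[-0.4,0,0,0,0,0,0]],
  ],
)

```text
time: 19.15
tool_pos: [0.5986, 0.008, 0.0423]
tool_rot: [-0.001, -0.038, 0.999, -0.0]
contact_force: [-6.2, -1.5, 2.1]
gripper_width: 0.002
grasp_force: 3.0
```

Request:
servo_tool(
  moves=[
    [[-0.4,0,0,0,0,0,0],[-0.4,0,0,0,0,0,0]],
  ],
)

```text
time: 19.4
tool_pos: [0.5986, 0.0079, 0.0423]
tool_rot: [-0.002, -0.038, 0.999, -0.0]
contact_force: [-9.3, 0.0, 5.3]
gripper_width: 0.001
grasp_force: 4.5
```

Request:
servo_tool(
  moves=[
    [[-0.4,0,0,0,0,0,0],[-0.4,0,0,0,0,0,0]],
  ],
)

```text
time: 19.65
tool_pos: [0.5987, 0.0079, 0.0423]
tool_rot: [-0.003, -0.039, 0.999, -0.0]
contact_force: [-11.8, -1.8, 6.7]
gripper_width: 0.001
grasp_force: 6.0
```

Contact, now at about 12 N. I hold it there.

Request:
servo_tool(
  moves=[
    [[-0.1,0,0,0,0,0,0],[0,0,0,0,0,0,0],[0,0,0,0,0,0,0],[0,0,0,0,0,0,0]],
  ],
)

```text
time: 20.15
tool_pos: [0.5987, 0.0079, 0.0423]
tool_rot: [-0.003, -0.039, 0.999, -0.0]
contact_force: [-11.9, -0.8, 6.7]
gripper_width: 0.001
grasp_force: 5.8
```

Request:
servo_tool(
  moves=[
    [[0,0,0,0,0,0,0],[0,0,0,0,0,0,0],[0,0,0,0,0,0,0],[0,0,0,0,0,0,0]],
  ],
)

```text
time: 20.65
tool_pos: [0.5987, 0.0079, 0.0423]
tool_rot: [-0.003, -0.039, 0.999, -0.0]
contact_force: [-11.6, -1.6, 6.4]
gripper_width: -0.0
grasp_force: 5.8
```

Run:
```python
from h import *
show()
f=manip.grab_frame("side"); import cv2
cv2.imwrite("pics/s7.png",cv2.resize(f["image"][215:275,310:390],None,fx=10,fy=10,interpolation=cv2.INTER_CUBIC))
```

```text
20.65 [598.7   7.9  42.3] yaw -175.6 tilt [-0.006 -0.001] F [-11.6  -1.6   6.4]
```

Request:
servo_tool(
  moves=[
    [[0.8,0,0,0,0,0,0],[1,0,0,0,0,0,0],[1,0,0,0,0,0,0],[2,0,0,0,0,0,0],[4,0,0,0,0,0,0],[8,0,0,0,0,0,0],[8,0,0,0,0,0,0],[4,0,-10,0,0,0,0],[0,0,-20,0,0,0,0],[0,0,-30,0,0,0,0],[0,0,-30,0,0,0,0],[0,0,-30,0,0,0,0]],
  ],
)

```text
time: 22.2
tool_pos: [0.5728, 0.0059, 0.1655]
tool_rot: [0.001, -0.038, 0.999, -0.0]
contact_force: [0.3, 0.2, -0.4]
gripper_width: 0.004
grasp_force: 0.0
```

Request:
servo_tool(
  moves=[
    [[0,0,-20,0,0,0,0],[0,0,0,0,0,0,0],[0,0,0,0,0,0,0]],
  ],
)

```text
time: 22.58
tool_pos: [0.5715, 0.006, 0.1813]
tool_rot: [-0.001, -0.038, 0.999, 0.0]
contact_force: [0.4, 0.6, -0.5]
gripper_width: -0.005
grasp_force: 0.0
```

Run:
```python
from h import *
import cv2
show()
f=manip.grab_frame("side")["image"]; a=cv2.imread("pics/s7.png")
b=cv2.resize(f[215:275,310:390],None,fx=10,fy=10,interpolation=cv2.INTER_CUBIC)
# front part of the carrier and the stop: shift between pressed and released pictures
g=lambda i:np.float32(cv2.cvtColor(i[200:500,300:570],cv2.COLOR_BGR2GRAY))
print("shift px/10",cv2.phaseCorrelate(g(a),g(b)),"mean diff",np.abs(g(a)-g(b)).mean())
```

```text
22.57 [571.5   6.  181.3] yaw -175.6 tilt [-0.002  0.   ] F [ 0.4  0.6 -0.5]
shift px/10 ((0.0577918773414865, 0.03142748873992218), 0.7922939649040316) mean diff 4.586432
```

The carrier did not move when the tool let go: the pictures before and after differ by less than 0.01 px. The arm is clear of everything, so I hand the job in.

```bash
python3 -c "
from plant import manip
print(manip.job_done())"
```

```text
the job is handed in; nothing more can be done
None
```

I pushed the carrier round the corner to the end stop, held it there at about 12 N for just over a second, then let go and handed the job in at about 22.6 s. It came to a hard stop where the pad was seen and did not shift on release; I had no home-switch reading, and no verdict came back.

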